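# Run a row of keypads home in the gang rail and latch it

## Task

Load the keypad rail: with the fingertips, push the whole row of three keypads together along the rail, from the rear one, until the front one sits against the end stop and the row is closed up. Then push the small swing latch beside the rail round by its knob until it is fully shut behind the row. Only push: do not lift or tip any keypad or pull the row apart, and leave the spare keypad and the tools and things around the rail where they are.

Things in the scene. Friction and masses are not known exactly. Their poses are not given: they have to be found in the camera images.
- rail_jig: rail fixture: fixed grey steel base 112 mm wide, 343 mm long, 8 mm thick, with two black guide strips that form a channel 70 mm wide along its y axis (straight from y = -189 to +100 mm; open at +130). Channel floor 8 mm, strip tops 17 mm above the bench. Origin: bench level, on the centre line. End stop at the -y end: aluminium block with its face at y = -189 mm, top 32 mm above the bench. Row home: its rear plate edge is at y = -3 mm; shut latch's front face: y = 0.
- keypad_front: keypad, 78 mm across the rail, 62 along it, 18 high: bright steel face plate (edge 11 to 14 mm above the underside) over a black body 68 x 54 mm; about 0.11 kg. Origin: centre of the underside; y axis along the rail. First of the row, nearest the end stop. It lies face up in the channel on the channel floor, 1 mm play either side, and slides with light friction (about 0.6 N each).
- keypad_middle: keypad, 78 mm across the rail, 62 along it, 18 high: bright steel face plate (edge 11 to 14 mm above the underside) over a black body 68 x 54 mm; about 0.11 kg. Origin: centre of the underside; y axis along the rail. Middle one of the row.
- keypad_rear: keypad, 78 mm across the rail, 62 along it, 18 high: bright steel face plate (edge 11 to 14 mm above the underside) over a black body 68 x 54 mm; about 0.11 kg. Origin: centre of the underside; y axis along the rail. Last of the row, farthest from the end stop: the one to push. The keypads stand plate edge to plate edge with at most about 1 mm between them.
- latch (a joint): angle of the swing latch about its upright pivot, rad, growing anticlockwise seen from above: 0 = shut, pointing square into the channel, at a hard limit (steel pin); starts open at 1.57 to 1.72 (1.57 points along the fixture's +y beside the channel, more leans outward, away from it); limit 1.9. It stays where it is left; about 1.5 N at the knob moves it
- latch_knob (a point): middle of the latch's upright black knob, 16 mm in diameter, from 24 to 47 mm above the bench (this point 37.5 mm), on the end of the latch, a steel bar 16 mm wide, 6 mm thick (18.5 to 24.5 mm above the bench). It runs on a circle of 55 mm radius about the pivot; shut, it is at x = +1, y = +8 mm in the fixture's frame
- latch_pivot (a point): pivot of the latch, top of the bar, 24.5 mm above the bench, at x = -54, y = +8 mm in the fixture's frame; the screw head on it reaches 29 mm above the bench
- spare_keypad: a fifth, identical keypad lying on the bench beside the rail, not part of the row; to be left alone. Origin: centre of the underside
- oil_bottle: amber oil bottle with a nozzle, 38 mm across, 106 mm high, standing towards the back of the bench; leave alone. Origin: centre of the underside
- capsule: round black receiver capsule, 40 mm across, 15 mm high, towards the back of the bench; leave alone. Origin: centre of the underside
- hex_key: steel hex key, 40 x 108 x 9 mm, on the bench left of the rail; leave alone. Origin: centre of the underside
- marker: black and white marker pen, 17 mm thick, 130 mm long, lying before the open end of the rail; leave alone. Origin: centre of the underside
- caliper: steel slide caliper, 52 x 210 x 12 mm, lying left of the rail; leave alone. Origin: centre of the underside

How it is judged:
By the outcome, as a careful person would: the job done as asked, in the order asked, and still so for the second after the job is handed in, with the robot touching nothing.
It also fails if it takes over 48 s, if anything falls off the work surface, if the arm or the gripper's body presses on something with over 40 N, if the wrist force passes 120 N, or if a joint passes its speed limit or range.

## Robot

A 6-joint arm with a two-finger parallel gripper is mounted at the origin on a cart in front of the work surface, level with it; the furniture and walls round the work are solid. World frame = base frame: x ahead of the robot, y to its left, z up, the work surface at z = 0. Lengths are in m, angles in rad, forces in N, time in s.
With the tool pointing down it reaches from about 0.425 to 0.925 m from the base axis. Payload 12.5 kg.
Tool frame: the origin (TCP) lies on the centre line of the jaws, within the pads' length; the fingertips stand ctrl.tip_extent ahead of it and the grasp point (between the pads) lies 6 mm ahead of it (ctrl.tip_extent is the distance from the TCP to the fingertips, in m); z points along the fingers, y is the direction in which the jaws open and shut (so a half turn about z gives the same grasp; the last joint's range is limited). The gripper opens to 85 mm and grips with 20 to 120 N. Pads are 22 mm wide; open, the fingers measure 114 mm over their backs; the gripper's body (76 mm by 85 mm) begins 54 mm behind the grasp point. The pads swing forward as they close: fully open they stand 13 mm farther back than shut.
Start: joints at [-0.106, 0.491, 1.559, -0, 1.092, -0.106], TCP at [0.625, 0, 0.256] pointing down, gripper open.
Joint ranges: [-3.1, 3.1], [-0.84, 2.19], [0.05, 2.79], [-1.13, 4.28], [0.06, 2.93], [-2.69, 2.69]. Speed limits (rad/s): [2.22, 2.22, 2.79, 3.14, 3.14, 3.14].

## Interface

Orientations are given as [roll, pitch, yaw] about the fixed x, y, z axes, in that order (R = Rz(yaw) Ry(pitch) Rx(roll)).
In Python, from bench import ctrl gives the robot as it stands. The module is installed in compiled form; this text tells all that it offers.
- The arm moves only by the tool jog_arm, never from a script. Its argument "rows" is one flat list of numbers, 6 for each row, row after row: the shift along the tool's x, y, z normalised to -1 to 1, where 1 is 0.025 m, then the turn, a rotation vector about the tool's x, y, z normalised to -1 to 1, where 1 is 5 degrees. In form: [x, y, z, wx, wy, wz, x, y, z, wx, wy, wz, ...]. A call has 1 to 10 rows; each row shifts and turns the pose as measured when the row begins, along the tool's axes as they then stand; what a row does not reach is not made up. A row lasts 1/12 s, in which the tool goes at most 41.7 mm and 7.16 degrees, less where a joint would pass 70% of its speed; a pose out of reach is approached as far as the arm can. A call with a number of a shift or a turn outside -1 to 1 is refused whole. A call with a gripper value outside its range is refused whole. "claw" is the finger opening in mm, from 0 to 85.4, set as the call begins (left out, the last holds). The fingers move at their own pace and stop on an object; the grip force is fixed at half the most. Time passes only in rows, so rows that do not move let the fingers close. It gives the time, the measured TCP pose, the force and the opening at its end, in the units of the state.
- ctrl.sense(): the state, without advancing time (a new reading comes with each control period).
- ctrl.capture(name): name is "scene" or "side" or "wrist"; returns a dict with "img" (420x560x3 uint8, red, green, blue), "fx", "fy", "cx", "cy" (pixels), "eye" and "rotation" of the camera in the world. Camera axes: x right, y down, z forward; pixel columns grow to the right and rows downward; lengths in m; the calibration is good to about 2 mm. A picture is of the moment at which its call begins. There is no depth.
- ctrl.close_job(): hands the job in, once; it reports no verdict.
The state is a dict: "t": time; "joint_pos": joint angles; "qvel": joint speeds; "effort": joint torques, N m; "eef_pos": TCP position; "tcp_rot": TCP orientation; "ft_force": force on the tool from outside, world axes, zero at the start; "wrist_torque": the same for the moment, N m; "finger_gap": finger opening in m.
Only numpy, scipy, OpenCV 4.12 (cv2) and the standard library are available. Lean on these libraries where they do the work, as an engineer would, in place of code of your own. Each camera call takes 0.05 s, during which the arm holds its last target. There are 200 camera calls.

## Working session

There is one attempt and no reset: what is moved stays moved. The work goes in short steps, Python scripts to look and compute and a tool call to move; the robot and the scene stay as the last step left them, time stands still between calls to the robot, and variables do not carry over. Pictures are saved under pics/ and viewed, about 8 in all and at most 12, crops included, and the job is handed in when it is done.

Besides the shell and the picture viewer there is one more tool, called in YAML: its name, and indented under it one key for each argument. jog_arm: Moves the arm, as the interface text tells. Scaled input: -1 to 1 covers 0.025 m each way for a shift and 5 degrees each way for a turn. Its arguments: {"type":"object","properties":{"rows":{"type":"array","items":{"type":"number","minimum":-1,"maximum":1}},"claw":{"type":"number"}},"required":["rows"]}

```bash
mkdir -p pics
cat > h.py <<'E'
from bench import ctrl
import numpy as np, cv2, pickle
def cap(n,f):
    c=ctrl.capture(n); cv2.imwrite(f'pics/{f}.png',c['img'][:,:,::-1]); pickle.dump(c,open(f'pics/{f}.pkl','wb')); return c
def ray(c,u,v):
    d=np.array([(u-c['cx'])/c['fx'],(v-c['cy'])/c['fy'],1]); return np.array(c['eye']),np.array(c['rotation'])@d
def onz(c,u,v,z):
    e,d=ray(c,u,v); return e+d*(z-e[2])/d[2]
def proj(c,p):
    q=np.array(c['rotation']).T@(np.array(p)-c['eye']); return np.array([c['fx']*q[0]/q[2]+c['cx'],c['fy']*q[1]/q[2]+c['cy']])
def load(f): return pickle.load(open(f'pics/{f}.pkl','rb'))
E
python3 - <<'E'
from h import *
s=ctrl.sense(); print(s, ctrl.tip_extent)
for n in ['scene','side','wrist']:
    c=cap(n,n+'0'); print(n,c['eye'],c['fx'],np.round(c['rotation'],3).tolist())
a=[cv2.imread(f'pics/{n}0.png') for n in ['scene','side']]
cv2.imwrite('pics/v1.png',a[0]);
E
```

```text
{'t': 0.0, 'joint_pos': array([-1.05611470e-01,  4.91554190e-01,  1.55944324e+00,  1.60728349e-05,
        1.09167983e+00, -1.05562331e-01]), 'qvel': array([-0.00041527, -0.00017777, -0.00062967,  0.00122104, -0.00014769,
        0.0003733 ]), 'effort': array([-2.53899279e-04, -6.18447447e+01, -2.61596632e+01, -1.41405640e-04,
        4.01603000e-03, -9.44706159e-06]), 'eef_pos': array([6.24809686e-01, 3.90304463e-05, 2.55733192e-01]), 'tcp_rot': array([-3.14051558e+00, -1.28457227e-04,  1.57073970e+00]), 'ft_force': array([0.34302943, 0.55761138, 0.00546757]), 'wrist_torque': array([-0.03760762,  0.03048761,  0.00034597]), 'finger_gap': 0.08576926224007397} 0.025
scene [0.04043851 0.58965227 0.69135671] 417.41871891525506 [-2.405, -0.005, -2.027]
side [0.17788028 1.11348958 0.55772252] 410.2570167338823 [-2.075, 0.009, -2.669]
wrist [0.62470912 0.07086277 0.37513051] 343.4816907375698 [2.86, 0.002, 0.001]
```

View pics/scene0.png

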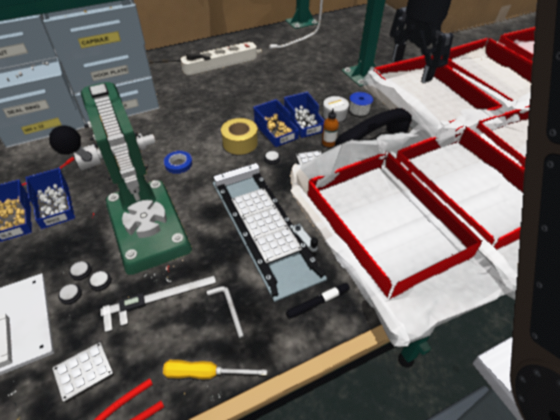

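View pics/wrist0.png

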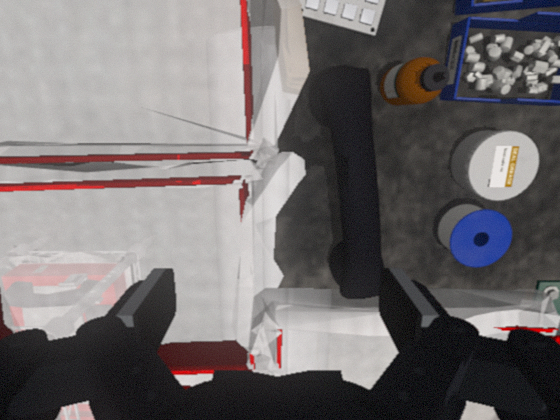

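View pics/side0.png

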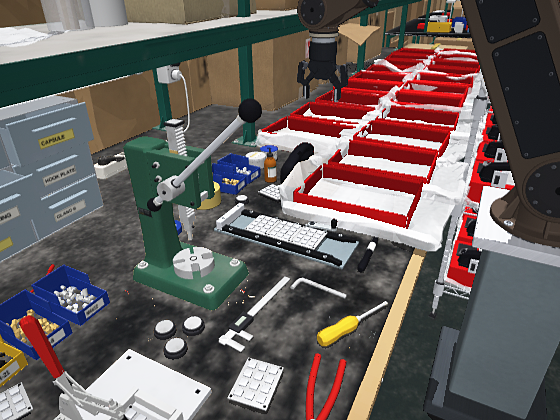

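Scene view: end stop near (237,172), open end near (300,288), latch near (303,235), marker at (318,300), tray wall to the right of the rail. "rotation" is given as roll, pitch, yaw.

```bash
python3 - <<'E'
s=open('h.py').read()
s=s.replace("import numpy","from scipy.spatial.transform import Rotation as Ro\nimport numpy",1).replace("c=ctrl.capture(n);","c=ctrl.capture(n); c['rotation']=Ro.from_euler('xyz',c['rotation']).as_matrix();")
open('h.py','w').write(s)
E
python3 - <<'E'
from h import *
c=cap('scene','scene1'); d=cap('side','side1')
for n,u,v,z in [('stopL',214,178,.032),('stopR',258,168,.032),('openL',275,298,.008),('openR',325,278,.008),('knob',298,231,.04),('trayc',297,190,0.03)]: print(n,onz(c,u,v,z).round(4))
A=cv2.resize(c['img'][150:310,200:360,::-1],None,fx=5,fy=5,interpolation=cv2.INTER_CUBIC)[:600*2]
B=cv2.resize(c['img'][155:305,205:345,::-1],None,fx=4,fy=4,interpolation=cv2.INTER_CUBIC)
cv2.imwrite('pics/v4.png',B)
E
```

```text
stopL [0.7202 0.4164 0.032 ]
stopR [0.7073 0.3126 0.032 ]
openL [0.395  0.4195 0.008 ]
openR [0.392  0.3145 0.008 ]
knob [0.4945 0.3202 0.04  ]
trayc [0.6058 0.2633 0.03  ]
```

View pics/v4.png

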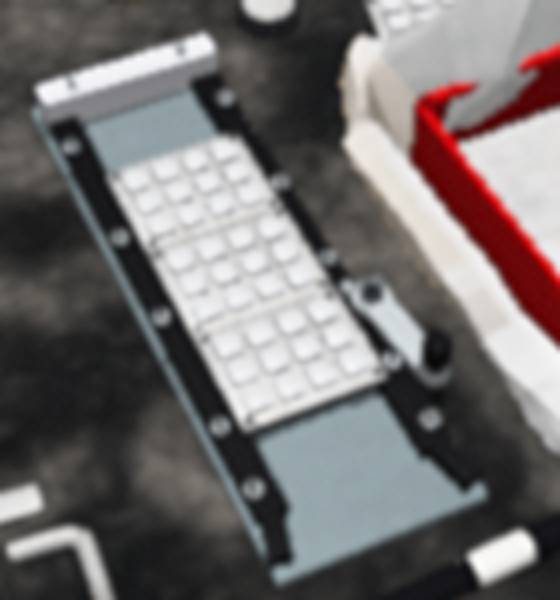

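The row lies with a gap to the end stop. The latch is on the right with its knob at (437,345) in the crop, and there is limited room between the knob and the tray bag. I'll move the wrist camera over the rail with the fingers shut.

jog_arm:
  rows: [1,-0.4,0,0,0,0,1,-0.4,0,0,0,0,1,-0.4,0,0,0,0,1,-0.4,0,0,0,0,1,-0.4,0,0,0,0,1,-0.4,0,0,0,0,1,-0.4,0,0,0,0,1,-0.4,0,0,0,0,1,-0.4,0,0,0,0,1,-0.4,0,0,0,0]
  claw: 0

```text
t: 1.08
eef_pos: [0.5224, 0.2556, 0.2546]
tcp_rot: [-3.14, 0.001, 1.563]
ft_force: [0.8, 0.7, -0.7]
finger_gap: 0.0001
```

jog_arm:
  rows: [1,-0.4,0,0,0,0,1,-0.4,0,0,0,0,0.6,0,0,0,0,0,0,0,0,0,0,0,0,0,0,0,0,0]

```text
t: 1.5
eef_pos: [0.4987, 0.3282, 0.2543]
tcp_rot: [-3.139, 0.001, 1.568]
ft_force: [0.1, -0.5, 0.2]
finger_gap: 0.0003
```

Run:
```python
from h import *
s=ctrl.sense(); print(s['eef_pos'],s['tcp_rot'],s['ft_force'])
cap('wrist','w1')
```

```text
[0.4986931  0.32824542 0.25431607] [-3.13927308e+00  5.26249876e-04  1.56811753e+00] [ 0.0661224  -0.52496107  0.23818416]
```

View pics/w1.png

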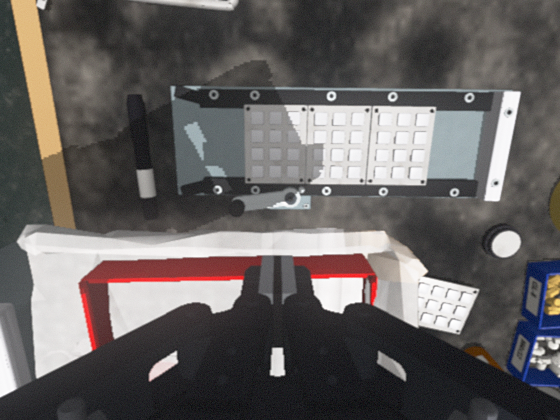

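Wrist view: base open edge u≈172 (v 87–200), row rear edge u≈246, stop face near u≈491, knob top (236,208), pivot (291,198), tray rim upper edge v≈230. Next step is to work out the geometry, checking heights from two views.

Run:
```python
from h import *
c=load('w1'); d=load('scene1')
P=lambda u,v,z: onz(c,u,v,z).round(4)
print('base open',P(172,87,.008),P(173,200,.008),'far',P(518,91,.032),P(506,201,.032),'face',P(499,91,.032),P(486,200,.032))
print('row rear',P(246,106,.022),P(246,186,.022),'row front',P(436,106,.022),P(434,186,.022))
print('knob',P(236,208,.047),'piv',P(291,198,.029))
print('screws top',P(214,95,.017),P(469,98,.017),'bottom',P(217,189,.017),P(454,192,.017))
S=lambda a,b:(205+a/4,155+b/4)
def tri(p,q):
    e1,d1=ray(c,*p); e2,d2=ray(d,*q); t=np.linalg.lstsq(np.c_[d1,-d2],e2-e1,rcond=None)[0]
    a,b=e1+d1*t[0],e2+d2*t[1]; return ((a+b)/2).round(4),np.linalg.norm(a-b).round(4)
print('tri knobtop',tri((236,208),S(437,338)),'rowrearL',tri((246,106),S(247,430)),'rowrearR',tri((246,186),S(387,375)),'pivot',tri((291,198),S(372,290)))
print('stopcorners',tri((518,91),S(37,88)),tri((506,201),S(208,35)))
for z in(0.02,.04,.06): print('rim',z,[P(u,v,z) for u,v in((200,229),(236,230),(290,231),(380,232))])
# rim in the scene: project
for x,y in((.46,.27),(.56,.27)):
  for z in (0,.03,.06): print(x,y,z,proj(d,[x,y,z]).round(0),((proj(d,[x,y,z])-[205,155])*4).round(0))
cv2.imwrite('pics/v6.png',cv2.resize(c['img'][170:270,150:330,::-1],None,fx=4,fy=4,interpolation=cv2.INTER_CUBIC))
```

```text
base open [0.3923 0.4236 0.008 ] [0.3832 0.3067 0.008 ] far [0.7238 0.4177 0.032 ] [0.732  0.3113 0.032 ] face [0.706  0.4178 0.032 ] [0.7114 0.3124 0.032 ]
row rear [0.4674 0.405  0.022 ] [0.4652 0.3252 0.022 ] row front [0.6531 0.4046 0.022 ] [0.6611 0.3249 0.022 ]
knob [0.4571 0.3083 0.047 ] piv [0.512 0.314 0.029]
screws top [0.4357 0.4155 0.017 ] [0.6867 0.4121 0.017 ] bottom [0.4338 0.3209 0.017 ] [0.6854 0.3173 0.017 ]
tri knobtop (array([0.4567, 0.3066, 0.0474]), np.float64(0.0036)) rowrearL (array([0.4666, 0.4039, 0.019 ]), np.float64(0.0024)) rowrearR (array([0.4652, 0.3255, 0.0197]), np.float64(0.0016)) pivot (array([0.5117, 0.3121, 0.0272]), np.float64(0.0029))
stopcorners (array([0.7198, 0.4166, 0.0364]), np.float64(0.0025)) (array([0.7438, 0.3032, 0.0124]), np.float64(0.0068))
rim 0.02 [array([0.4136, 0.2771, 0.02  ]), array([0.4528, 0.276 , 0.02  ]), array([0.5116, 0.2747, 0.02  ]), array([0.6096, 0.2735, 0.02  ])]
rim 0.04 [array([0.4184, 0.284 , 0.04  ]), array([0.4554, 0.2829, 0.04  ]), array([0.5109, 0.2818, 0.04  ]), array([0.6034, 0.2806, 0.04  ])]
rim 0.06 [array([0.4232, 0.2909, 0.06  ]), array([0.458 , 0.2899, 0.06  ]), array([0.5101, 0.2888, 0.06  ]), array([0.5971, 0.2877, 0.06  ])]
0.46 0.27 0 [327. 247.] [486. 367.]
0.46 0.27 0.03 [328. 238.] [492. 331.]
0.46 0.27 0.06 [329. 228.] [497. 293.]
0.56 0.27 0 [304. 214.] [394. 235.]
0.56 0.27 0.03 [304. 205.] [397. 199.]
0.56 0.27 0.06 [305. 195.] [400. 160.]
```

View pics/v6.png

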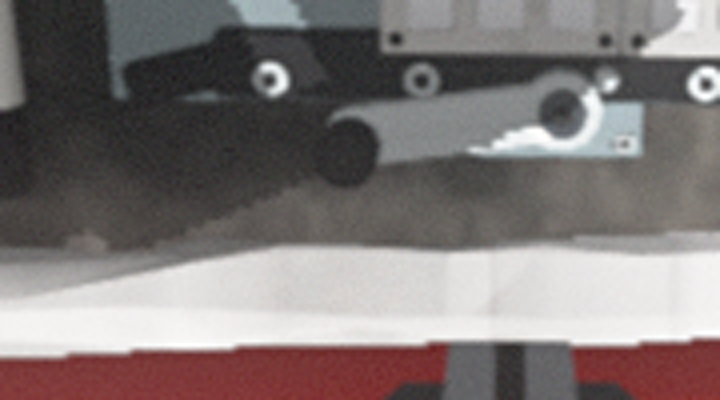

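Run:
```python
from h import *
c=load('w1'); d=load('scene1')
# outer edge of the bag in wrist: first bright row below v=212
g=cv2.cvtColor(c['img'],cv2.COLOR_RGB2GRAY); gs=cv2.cvtColor(d['img'],cv2.COLOR_RGB2GRAY)
for u in (200,236,260,300,340):
    col=g[214:260,u].astype(int); v=214+np.argmax(col>150)
    out=[]
    for z in np.arange(0,.09,.01):
        p=proj(d,onz(c,u,v,z)); a,b=p.round().astype(int)
        out.append((round(float(z),2),a,b,[int(k) for k in gs[b,a-6:a+7:2]]))
    print(u,v,onz(c,u,v,.03).round(3)); 
    if u in(236,300): print(*out,sep='\n')
cv2.imwrite('pics/v7.png',cv2.resize(load('side1')['img'][170:260,200:400,::-1],None,fx=4,fy=4,interpolation=cv2.INTER_CUBIC))
```

```text
200 235 [0.416 0.274 0.03 ]
236 232 [0.454 0.277 0.03 ]
(0.0, np.int64(331), np.int64(250), [75, 73, 76, 107, 166, 220, 236])
(0.01, np.int64(329), np.int64(247), [75, 73, 72, 102, 194, 235, 236])
(0.02, np.int64(328), np.int64(244), [75, 68, 81, 167, 232, 233, 234])
(0.03, np.int64(326), np.int64(241), [75, 75, 88, 177, 233, 233, 232])
(0.04, np.int64(325), np.int64(238), [71, 76, 102, 183, 218, 229, 232])
(0.05, np.int64(323), np.int64(235), [81, 85, 100, 179, 209, 210, 209])
(0.06, np.int64(322), np.int64(232), [74, 90, 123, 200, 214, 212, 214])
(0.07, np.int64(320), np.int64(229), [85, 99, 133, 205, 218, 215, 215])
(0.08, np.int64(319), np.int64(226), [103, 117, 197, 228, 227, 227, 226])
260 233 [0.479 0.276 0.03 ]
300 230 [0.522 0.279 0.03 ]
(0.0, np.int64(312), np.int64(225), [103, 95, 82, 105, 122, 194, 230])
(0.01, np.int64(311), np.int64(223), [97, 99, 91, 102, 135, 204, 232])
(0.02, np.int64(310), np.int64(221), [95, 95, 98, 116, 146, 212, 225])
(0.03, np.int64(309), np.int64(218), [105, 108, 116, 121, 179, 222, 221])
(0.04, np.int64(308), np.int64(216), [104, 105, 116, 123, 193, 224, 222])
(0.05, np.int64(307), np.int64(213), [90, 98, 114, 145, 215, 226, 224])
(0.06, np.int64(306), np.int64(211), [88, 106, 117, 174, 221, 224, 224])
(0.07, np.int64(305), np.int64(208), [84, 110, 142, 210, 227, 224, 225])
(0.08, np.int64(304), np.int64(206), [89, 107, 174, 222, 225, 224, 230])
340 229 [0.564 0.28  0.03 ]
```

View pics/v7.png

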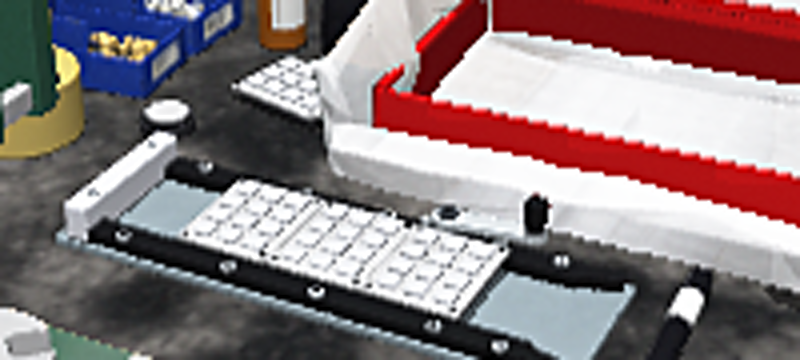

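Side view: the bag's outer face rises from a foot on the bench. The knob stands clear of it by roughly 20–25 mm. Plan:
1. Push the row with shut fingers.
2. Push the knob with the inner face of one finger, gripper open. The finger is only about 15 mm thick there, and the tool turns with the arc.

First I go behind the row.

jog_arm:
  rows: [0.55,-0.8,0,0,0,0.13,0.55,-0.8,0,0,0,0,0.55,-0.8,0,0,0,0,0,0,0,0,0,0,0,0,1,0,0,0,0,0,1,0,0,0,0,0,1,0,0,0,0,0,1,0,0,0,0,0,1,0,0,0,0,0,0,0,0,0]
  claw: 0

```text
t: 2.38
eef_pos: [0.444, 0.3613, 0.1273]
tcp_rot: [3.138, -0.002, 1.545]
ft_force: [-0.5, -0.2, -0.3]
finger_gap: -0.0001
```

jog_arm:
  rows: [0.28,-0.24,0.5,0,0,-0.14,0,0,0.9,0,0,0,0,0,0.9,0,0,0,0,0,0.4,0,0,0,0,0,0,0,0,0]

```text
t: 2.8
eef_pos: [0.4436, 0.3657, 0.0618]
tcp_rot: [3.134, -0.003, 1.553]
ft_force: [0.5, -0.0, 0.7]
finger_gap: 0.0001
```

Run:
```python
from h import *
s=ctrl.sense(); print(s['eef_pos'],s['tcp_rot'],s['ft_force'],ctrl.tip_extent)
c=cap('scene','s2'); cv2.imwrite('pics/v8.png',cv2.resize(c['img'][155:305,205:345,::-1],None,fx=4,fy=4,interpolation=cv2.INTER_CUBIC))
```

```text
[0.44357546 0.36565942 0.06182622] [ 3.13436111 -0.00330175  1.552509  ] [ 0.53337369 -0.04626342  0.67959836] 0.025
```

View pics/v8.png

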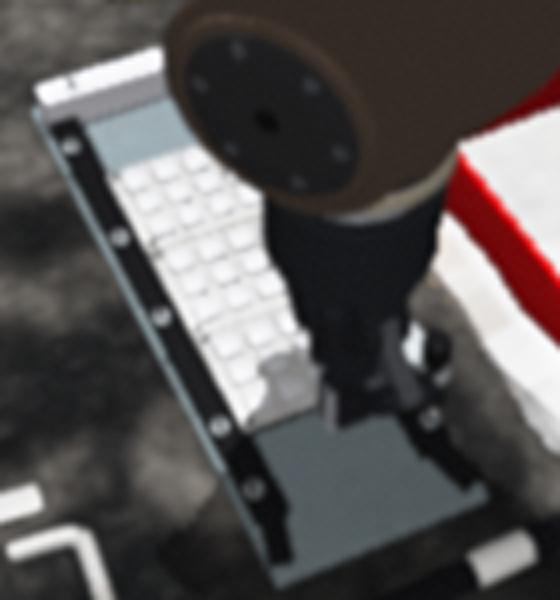

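The shut fingertips (crop 335,425) hover just behind the rear keypad. I'll back off a little more, then lower.

jog_arm:
  rows: [0.12,-0.45,0,0,0,0,0,0,0,0,0,0,0,0,0.5,0,0,0,0,0,0.5,0,0,0,0,0,0,0,0,0]

```text
t: 3.27
eef_pos: [0.4339, 0.3703, 0.0412]
tcp_rot: [3.127, -0.008, 1.552]
ft_force: [0.1, -1.1, -1.5]
finger_gap: -0.0001
```

jog_arm:
  rows: [-0.08,0,0.15,0.17,-0.09,-0.05,0,0.3,0,0,0,0,0,0.3,0,0,0,0,0,0.3,0,0,0,0,0,0.3,0,0,0,0,0,0.3,0,0,0,0]

```text
t: 3.77
eef_pos: [0.4735, 0.3673, 0.0359]
tcp_rot: [-3.136, 0.002, 1.558]
ft_force: [-2.3, -0.1, 1.3]
finger_gap: -0.0001
```

jog_arm:
  rows: [0,0.3,-0.1,0,0,0,0,0.3,0,0,0,0,0,0.25,0,0,0,0,0,0,0,0,0,0]

```text
t: 4.1
eef_pos: [0.4992, 0.3667, 0.039]
tcp_rot: [-3.137, 0.002, 1.556]
ft_force: [-0.5, 0.4, -0.8]
finger_gap: -0.0004
```

Run:
```python
from h import *
s=ctrl.sense(); print(s['eef_pos'],s['tcp_rot'],s['ft_force'])
```

```text
[0.49916249 0.36667191 0.03899615] [-3.13729517e+00  1.71549109e-03  1.55632252e+00] [-0.49754162  0.41864092 -0.78519538]
```

jog_arm:
  rows: [0,0.15,0,0,0,0,0,0.12,0,0,0,0,0,0.1,0,0,0,0]

```text
t: 4.35
eef_pos: [0.5086, 0.3664, 0.0389]
tcp_rot: [-3.136, 0.002, 1.556]
ft_force: [-3.3, 0.8, 1.0]
finger_gap: -0.0002
```

jog_arm:
  rows: [0,0.1,0,0,0,0,0,0.1,0,0,0,0]

```text
t: 4.52
eef_pos: [0.5125, 0.3662, 0.0387]
tcp_rot: [-3.133, 0.003, 1.556]
ft_force: [-18.2, 3.6, 7.4]
finger_gap: 0.0
```

18 N: the row has met the stop. I'll back off straight, then raise and look.

jog_arm:
  rows: [0,-0.2,0,0,0,0,0,-0.6,0,0,0,0,0,-0.8,0,0,0,0,0,0,-0.6,0,0,0,0,0,-1,0,0,0,0,0,-1,0,0,0,0,0,-1,0,0,0,0,0,-1,0,0,0,0,0,0,0,0,0]

```text
t: 5.27
eef_pos: [0.4728, 0.3676, 0.1575]
tcp_rot: [-3.136, 0.003, 1.558]
ft_force: [0.8, 0.0, 0.2]
finger_gap: -0.0
```

Run:
```python
from h import *
s=ctrl.sense(); print(s['eef_pos'],s['tcp_rot'],s['ft_force'])
c=cap('wrist','w2')
```

```text
[0.47278139 0.36759893 0.15753829] [-3.13622307e+00  2.94169172e-03  1.55790529e+00] [0.83275784 0.04275824 0.18292026]
```

View pics/w2.png

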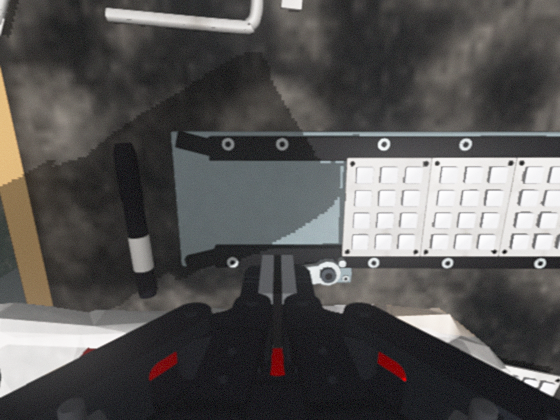

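Row rear edge is at u≈345, pivot at (328,274), row closed up. Checking numbers.

Run:
```python
from h import *
c=load('w2')
print('rear',onz(c,345,160,.022),onz(c,345,252,.022),'piv',onz(c,328,274,.029),'open',onz(c,172,132,.008))
```

```text
rear [0.52226577 0.40357865 0.022     ] [0.52542515 0.33018895 0.022     ] piv [0.51137053 0.31448317 0.029     ] open [0.3918722  0.42454307 0.008     ]
```

Row is home: its rear is about 12 mm past the pivot, against 11 mm expected. Now I open the gripper and turn to yaw ≈180°.

jog_arm:
  rows: [0,0,0,0,0,-1,0,0,0,0,0,-1,0,0,0,0,0,-1,0,0,0,0,0,-1,0,0,0,0,0,-1,0,0,0,0,0,-1,0,0,0,0,0,-1,0,0,0,0,0,-1,0,0,0,0,0,-1,0,0,0,0,0,-1]
  claw: 80

```text
t: 6.15
eef_pos: [0.4716, 0.3659, 0.1467]
tcp_rot: [-3.13, -0.003, 2.47]
ft_force: [0.2, 0.9, -0.2]
finger_gap: 0.0802
```

jog_arm:
  rows: [0,0,0,0,0,-1,0,0,0,0,0,-1,0,0,0,0,0,-1,0,0,0,0,0,-1,0,0,0,0,0,-1,0,0,0,0,0,-1,0,0,0,0,0,-1,0,0,0,0,0,-1,0,0,0,0,0,-1,0,0,0,0,0,0]

```text
t: 6.98
eef_pos: [0.4702, 0.364, 0.1349]
tcp_rot: [-3.131, -0.019, -2.983]
ft_force: [0.5, 0.8, -0.8]
finger_gap: 0.0797
```

jog_arm:
  rows: [0.45,-0.5,0,-0.1,-0.2,0.6,0.45,-0.5,0,0,0,0,0,0,0,0,0,0]

```text
t: 7.23
eef_pos: [0.4503, 0.3355, 0.1324]
tcp_rot: [-3.138, -0.002, -3.045]
ft_force: [0.4, -0.4, 0.9]
finger_gap: 0.0801
```

Run:
```python
from h import *
s=ctrl.sense(); print(s['eef_pos'],s['tcp_rot'],ctrl.tip_extent)
c=cap('wrist','w3')
```

```text
[0.45031515 0.33550506 0.13235515] [-3.13806378e+00 -2.29281176e-03 -3.04464515e+00] 0.025
```

View pics/w3.png

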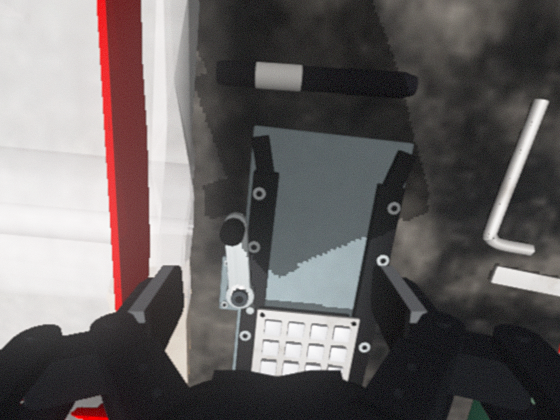

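Run:
```python
from h import *
c=load('w3')
k=onz(c,232,228,.047); p=onz(c,239,297,.029); print('knob',k,'piv',p, np.degrees(np.arctan2(*(k-p)[1::-1])), np.linalg.norm((k-p)[:2]))
for z in(0,.02,.03,.05): print('bag',z,onz(c,192,240,z)[:2],onz(c,190,200,z)[:2],'red',onz(c,150,240,z)[:2])
```

```text
knob [0.45186714 0.30733309 0.047     ] piv [0.51041502 0.31369034 0.029     ] -173.80298585736364 0.05889201141872137
bag 0 [0.48124536 0.27169865] [0.44913654 0.26923278] red [0.48449476 0.2389799 ]
bag 0.02 [0.47322998 0.27629838] [0.44367079 0.27402832] red [0.47622135 0.24617769]
bag 0.03 [0.46922228 0.27859824] [0.44093792 0.27642608] red [0.47208465 0.24977659]
bag 0.05 [0.4612069  0.28319797] [0.43547218 0.28122162] red [0.46381125 0.25697439]
```

Knob ≈(0.455, 0.3075), θ≈186°. The bag edge lies at y≈0.275 and the finger back at ≈0.281, so I can descend.

jog_arm:
  rows: [0,0,0.7,0,0,0,0,0,0.7,0,0,0,0,0,0.7,0,0,0,0,0,0.5,0,0,0,0,0,0,0,0,0]

```text
t: 7.7
eef_pos: [0.4548, 0.3392, 0.065]
tcp_rot: [-3.141, 0.004, -3.054]
ft_force: [-0.2, 0.0, 0.4]
finger_gap: 0.0802
```

jog_arm:
  rows: [0.2,-0.22,0,0,0,0,0,0,0,0,0,0,0,0,0.35,0,0,0,0,0,0.2,0,0,0,0,0,0,0,0,0]

```text
t: 8.12
eef_pos: [0.4515, 0.334, 0.0514]
tcp_rot: [3.141, 0.007, -3.056]
ft_force: [-0.3, 0.2, 0.8]
finger_gap: 0.08
```

Run:
```python
from h import *
s=ctrl.sense(); print(s['eef_pos'],s['tcp_rot'],s['ft_force'])
c=cap('side','sd3'); cv2.imwrite('pics/v9.png',cv2.resize(c['img'][150:270,210:390,::-1],None,fx=4,fy=4,interpolation=cv2.INTER_CUBIC))
```

```text
[0.45147886 0.33402917 0.05135866] [ 3.14095482  0.00663169 -3.05630342] [-0.29050473  0.16532692  0.80526632]
```

View pics/v9.png

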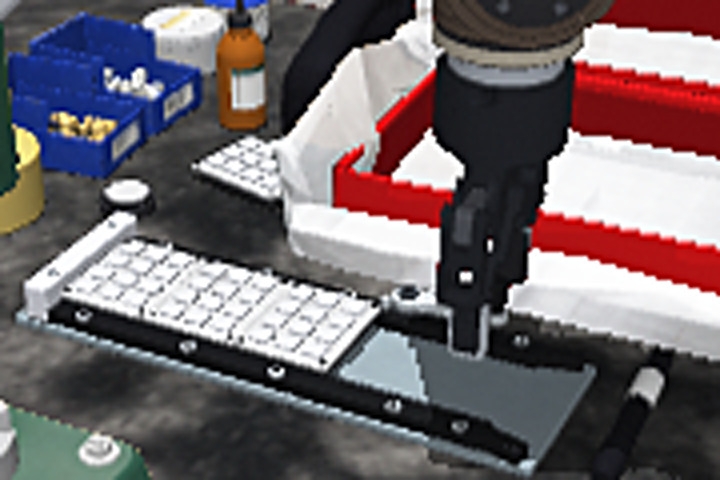

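The near fingertip bottom at crop (468,355) gives its height from the side ray.

Run:
```python
from h import *
c=load('sd3'); e,d=ray(c,210+468/4,150+355/4); 
for y in (.374,.381,.388): print(e+d*(y-e[1])/d[1])
```

```text
[0.44701663 0.374      0.03497101]
[0.44446899 0.381      0.03991937]
[0.44192134 0.388      0.04486773]
```

jog_arm:
  rows: [0,0,0.25,0,0,0,0,0.1,0,0,0,0,0,0.15,0,0,0,0,-0.11,0.2,-0.03,0,0,1,-0.11,0.2,-0.03,0,0,1,-0.11,0.2,-0.03,0,0,1]

```text
t: 8.67
eef_pos: [0.4591, 0.3559, 0.0475]
tcp_rot: [3.14, 0.006, 2.958]
ft_force: [0.2, -1.7, -1.0]
finger_gap: 0.0799
```

```bash
cat > a.py <<'E'
from h import *
s=ctrl.sense(); p=s['eef_pos']; yaw=s['tcp_rot'][2]%(2*np.pi)
P=np.array([.5112,.3137]); r=np.array([np.cos(yaw),np.sin(yaw)]); t=np.array([np.sin(yaw),-np.cos(yaw)])
q=p[:2]-P; print('yaw',np.degrees(yaw),'r',q@r,'(want .055) t',q@t,'(touch .032)','z',p[2],s['tcp_rot'][:2],s['ft_force'].round(2),s['joint_pos'][5])
# knob angle if touching: solve face line
phi=np.arcsin(np.clip((q@t-.032)/.055,-1,1)); print('knob angle',np.degrees(yaw-phi))
E
python3 a.py
```

```text
yaw 169.46549074957633 r 0.058914712565707336 (want .055) t 0.031978258583519485 (touch .032) z 0.0474879409511793 [3.14034264 0.00571045] [ 0.18 -1.74 -1.02] -0.835740323947018
knob angle 169.488139684802
```

Touching and pushing with 1.7 N as predicted; continuing along the arc.

jog_arm:
  rows: [-0.15,0.2,-0.03,0,0,1,-0.13,0.2,-0.03,0,0,1,-0.12,0.2,-0.03,0,0,1,-0.12,0.2,-0.03,0,0,1,-0.12,0.2,-0.03,0,0,1]

```text
t: 9.08
eef_pos: [0.4823, 0.3755, 0.0512]
tcp_rot: [3.142, 0.004, 2.5]
ft_force: [-0.3, -1.2, -1.4]
finger_gap: 0.0801
```

```bash
python3 a.py
```

```text
yaw 143.2589786863464 r 0.06012738046763628 (want .055) t 0.03217875011159739 (touch .032) z 0.051194031823611784 [3.1415382  0.00372007] [-0.34 -1.17 -1.41] -0.370267850920098
knob angle 143.07276695886168
```

jog_arm:
  rows: [-0.17,0.2,0.08,0,0,1,-0.16,0.2,0.06,0,0,1,-0.14,0.2,0,0,0,1,-0.13,0.2,0,0,0,1,-0.12,0.2,0,0,0,1]

```text
t: 9.5
eef_pos: [0.5125, 0.3812, 0.0479]
tcp_rot: [-3.14, 0.004, 2.043]
ft_force: [-0.2, -1.8, 0.4]
finger_gap: 0.0796
```

```bash
python3 a.py
```

```text
yaw 117.05414860803144 r 0.05952058683148501 (want .055) t 0.03180499052673477 (touch .032) z 0.04794608269253213 [-3.13995827  0.00379389] [-0.23 -1.83  0.38] 0.0697079380164948
knob angle 117.25729848428473
```

jog_arm:
  rows: [-0.14,0.2,0.01,0,0,1,-0.13,0.2,0,0,0,1,-0.12,0.2,0,0,0,1,-0.12,0.2,0,0,0,1,-0.1,0.18,0,0,0,0.9]

```text
t: 9.92
eef_pos: [0.5399, 0.3749, 0.0476]
tcp_rot: [-3.138, 0.006, 1.594]
ft_force: [-1.6, -1.0, 0.2]
finger_gap: 0.0803
```

```bash
python3 a.py
```

```text
yaw 91.33659532988567 r 0.06047853344857067 (want .055) t 0.03012694115678521 (touch .032) z 0.047610055952611134 [-3.13838697  0.00622267] [-1.57 -1.    0.24] 0.489012741288688
knob angle 93.28821572444373
```

Now push straight along tool y until the pin stops it.

jog_arm:
  rows: [0,0.12,0,0,0,0,0,0.12,0,0,0,0]

```text
t: 10.08
eef_pos: [0.5454, 0.3753, 0.0475]
tcp_rot: [-3.136, 0.007, 1.592]
ft_force: [-16.2, 1.6, 2.5]
finger_gap: 0.08
```

jog_arm:
  rows: [0,0.12,0,0,0,0,0,0.12,0,0,0,0]

```text
t: 10.25
eef_pos: [0.5456, 0.3756, 0.0466]
tcp_rot: [-3.122, 0.01, 1.597]
ft_force: [-17.1, 0.9, 9.7]
finger_gap: 0.0803
```

```bash
python3 a.py
```

```text
yaw 91.49549464577845 r 0.06101595679619832 (want .055) t 0.03602453217070751 (touch .032) z 0.04655512236719937 [-3.12199497  0.01039853] [-17.06   0.88   9.65] 0.477615159849573
knob angle 87.29922228035986
```

Hard stop reached: 17 N and the TCP no longer moves. Back off, raise and inspect.

jog_arm:
  rows: [0,-0.3,0,0,0,0,0,-0.2,0,0,0,0,0,0,-0.6,0,0,0,0,0,-1,0,0,0,0,0,-1,0,0,0,-0.5,0,-1,0,0,0,-1,0,-1,0,0,0,-1,0,-1,0,0,0,-1,0,-0.5,0,0,0,0,0,0,0,0,0]

```text
t: 11.08
eef_pos: [0.5372, 0.2902, 0.2061]
tcp_rot: [-3.125, 0.011, 1.624]
ft_force: [0.6, -0.4, -0.0]
finger_gap: 0.0802
```

Run:
```python
from h import *
s=ctrl.sense(); print(s['eef_pos'],s['ft_force'])
c=cap('wrist','w4'); cap('scene','s4'); cap('side','sd4')
```

```text
[0.53721843 0.29019699 0.20605519] [ 0.64204807 -0.3906797  -0.00893213]
```

View pics/w4.png

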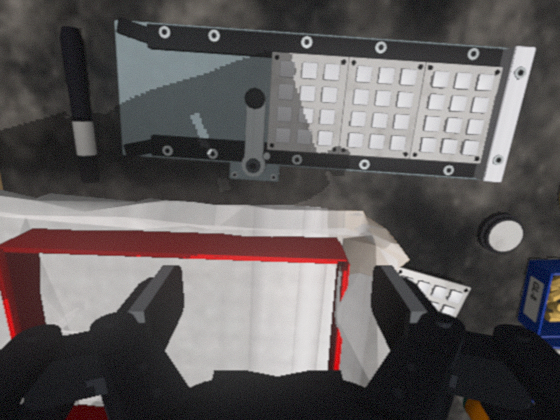

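The latch points square across the channel behind the row: knob (255,98), pivot (253,167). Everything else looks in place. Next is a numeric check of the latch angle and the front gap.

Run:
```python
from h import *
c=load('w4'); P=lambda u,v,z: onz(c,u,v,z)[:2].round(4)
k=P(255,98,.047);p=P(253,167,.029); print('knob',k,'piv',p,np.degrees(np.arctan2(*(k-p)[::-1])),np.linalg.norm(k-p))
print('rear',P(272,52,.022),P(269,150,.022),'front',P(501,67,.022),P(490,162,.022))
print('face top',P(515,47,.032),P(486,181,.032),'face low',P(505,62,.017),P(487,170,.017))
print('axis screws',P(165,32,.017),P(478,54,.017),P(167,150,.017),P(448,170,.017))
cv2.imwrite('pics/v11.png',cv2.resize(c['img'][30:190,380:540,::-1],None,fx=3.7,fy=3.7,interpolation=cv2.INTER_CUBIC))
```

```text
knob [0.5129 0.3686] piv [0.5117 0.3122] 88.78112476486872 0.05641276451300717
rear [0.5233 0.4051] [0.5246 0.3267] front [0.7087 0.4035] [0.7176 0.3271]
face top [0.7102 0.4168] [0.712 0.312] face low [0.7139 0.4081] [0.7196 0.3193]
axis screws [0.4356 0.4163] [0.6907 0.4129] [0.4335 0.321 ] [0.6852 0.3173]
```

```bash
python3 -c "
from bench import ctrl
print(ctrl.close_job())"
```

```text
the job is handed in; nothing more can be done
None
```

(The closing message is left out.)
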